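# Slide a guide block under the sprung cover of a length gauge

## Task

Load the length gauge: the steel slide block lies in the gauge's channel, in front of the spring-closed cover. Press the cover's long thumb rail down with one fingertip to hold the cover well open and, while it is held, push the block along the channel with the other fingertip until it is fully home against the stop; then let go so that the cover closes down on the block. Only push the block, do not pinch or lift it, and leave the other things where they are.

Things in the scene. Friction and masses are not known exactly. Their poses are not given: they have to be found in the camera images.
- fixture: Length gauge fixed to the table: aluminium base plate 330 x 112 x 18 mm (x = -130 to 200) with a channel along x. Origin on the table under the channel's centre line, 110 mm before the stop; x points along the channel to the stop, y left, z up. Channel floor z = 20 mm; guide rails both sides at |y| = 19 to 27, top z = 30, so the channel is 38 mm wide. Below, 'gauge' means this frame, in mm.
- stop (a point): Middle of the stop's flat face, at the channel floor: gauge x = 110, y = 0, z = 20. The stop is a dark steel block 54 mm wide, 12 thick, top at gauge z = 46. Behind it lies a round digital indicator, top at z = 49, out to gauge x = 219. Axes as the gauge's.
- hinge (a point): On the cover's hinge rod at gauge x = 0, y = 24, z = 54; axes as the gauge's. The rod, 8 mm thick (springs 12 mm), runs along x between two lugs, 62 mm high and 16 wide, at gauge x = -118 and 129. The cover is one bent aluminium sheet on the rod: the flap to its right over the far end of the channel, the thumb rail to its left along the whole rod.
- cover (a joint): Cover angle about the rod: 0 shut (gauge empty), 1.05 end of travel. Pressing the thumb rail down raises the flap and the value grows; the spring shuts it when let go (0.07 N m shut, 0.18 fully open: 2 to 5 N on the rail). The block passes under from 0.25; 0.4 and more is well open, 0.7 to 0.9 comfortable. With the block home and the rail let go it rests on the block at about 0.19.
- flap (a point): Middle of the flap's front edge, moves with the cover. Shut, the flap is level at gauge z = 54: x = 66 to 118, y = -18 to 20, an 8 mm lip along its right edge. Under it a white nylon shoe (gauge x = 85 to 108, y = -12 to -2, underside z = 43 when shut, 5 mm below the block's top) bars the block until the flap is raised. At 0.9 the flap's free edge is at y = -1 to -7, z about 82 to 87.
- thumb_rail (a point): Middle of the thumb rail's upper face at gauge x = 0; moves with the cover. A flat strip 36 mm wide, 2.5 thick, gauge x = -105 to 117: press it, and slide along it, anywhere. Shut, it slopes up and away from the rod at about 50 degrees from y = 49, z = 50 to y = 71, z = 78. Pressed to 0.9 it lies level, upper face at z = 33, y = 36 to 72; a tip at that height in the channel is 13 mm above its floor.
- block: The slide block to load: a steel linear-guide carriage with black plastic end caps, 60 mm long (x) x 34 wide (y) x 28 high, 0.2 to 0.42 kg, loose in the channel, lengthwise. Origin at the centre of its underside, x along the channel. At the start its origin is at gauge x = -40 to 5; home it is at x = 80, its rear end at x = 50, 16 mm before the flap's front edge.
- master: Bystander: steel setting master, a waisted round 18 mm across and 34 mm high, standing on the gauge's base plate right of the channel. Origin at the centre of its foot.
- spare_block: Bystander: a smaller slide block, 44 x 30 x 22 mm, on the table right of the gauge. Origin at the centre of its underside.
- plug_gauge: Bystander: plug gauge lying on the table right of the gauge, 17 mm thick, 120 mm long. Origin under its middle, x along it.
- loupe: Bystander: black measuring loupe, 42 mm across, 56 mm high, standing left of the gauge. Origin at the centre of its foot.
- v_block: Bystander: steel V-block, 44 x 40 x 32 mm, on the table left of the gauge. Origin at the centre of its underside.
- remote: Bystander: black remote control lying on the table, 110 x 40 x 14 mm. Origin at the centre of its underside.
- mouse: Bystander: round white computer mouse, 66 mm across, 30 mm high. Origin at the centre of its underside.
Not all that is in view belongs to the job. Leave any green, pink or red look-alike of the block alone.

How it is judged:
By the outcome, as a careful person would: the job done as asked, in the order asked, and still so for the second after the job is handed in, with the robot touching nothing.
It also fails if it takes over 38 s, if anything falls off the work surface, if the arm or the gripper's body presses on something with over 40 N, if the wrist force passes 120 N, or if a joint passes its speed limit or range.

## Robot

A 7-joint arm with a two-finger parallel gripper is mounted at the origin on the work surface. World frame = base frame: x ahead of the robot, y to its left, z up, the work surface at z = 0. Lengths are in m, angles in rad, forces in N, time in s.
With the tool pointing down it reaches from about 0.425 to 0.925 m from the base axis. Payload 6.8 kg.
Tool frame: the origin (TCP) lies on the mounting face of the last link; the fingertips stand 173 mm ahead of it and the grasp point (between the pads) lies 155 mm ahead of it; z points along the fingers, y is the line along which they close (so a half turn about z gives the same grasp; the last joint's range is limited). The gripper opens to 85 mm and grips with 20 to 120 N. Pads are 22 mm wide; open, the fingers measure 114 mm over their backs; the gripper's body (76 mm by 85 mm) begins 54 mm behind the grasp point. The pads swing forward as they close: fully open they stand 13 mm farther back than shut.
Start: joints at [0.998, 0.477, 0.022, 1.555, -0.011, 1.109, -0.083], TCP at [0.303, -0.603, 0.405] pointing down, gripper open.
Joint ranges: [-2.96, 2.96], [-0.34, 2.1], [-1.41, 1.46], [0.24, 2.44], [-1.37, 4.51], [0.17, 1.92], [-2.96, 2.96]. Speed limits (rad/s): [2.39, 2.39, 3.14, 3.14, 3.14, 3.14, 3.14].

## Interface

Orientations are given as a unit quaternion [w, x, y, z].
In Python, from station import bot gives the robot as it stands. The module is installed in compiled form; this text tells all that it offers.
- The arm moves only by the shell command python3 -m pendant 'ROWS' [FORCE]. ROWS is JSON, a list of rows, each a list of 5 numbers: the finger opening in m, from 0 to 0.0854, then the shift along the tool's x, y, z in m, then the turn about the tool's z in degrees. In form: [[jaw, x, y, z, yaw], ...]. A call has 1 to 12 rows; each row shifts and turns the commanded pose from where the row before left it, along the tool's axes as they then stand; what a row does not reach is not made up. A row lasts 1/12 s, in which the tool goes at most 41.7 mm and 7.16 degrees, less where a joint would pass 70% of its speed; a pose out of reach is approached as far as the arm can. A call with a gripper value outside its range is refused whole. The fingers move at their own pace and stop on an object; FORCE is the grip in N (left out, the last holds). Time passes only in rows, so rows that do not move let the fingers close. It gives the time, the measured TCP pose, the force, the opening and the grip force at its end, in the units of the state.
- bot.get_obs(): the state, without advancing time (a new reading comes with each control period).
- bot.read_camera(name): name is "scene" or "side" or "wrist"; returns (picture, depth): 420x560x3 uint8, blue, green, red; 420x560 float32, m along the optical axis (not along the pixel's ray), 0 where there is no reading.
- bot.camera_model(name): a dict with "intrinsics" (3x3 intrinsics, pixels), "R" (3x3) and "t" (3): a world point X has camera coordinates R X + t. Camera axes: x right, y down, z forward; pixel columns grow to the right and rows downward; lengths in m; the calibration is good to about 2 mm. A picture is of the moment at which its call begins: read the wrist's pose just before it. camera_model takes no time and is no camera call; for the wrist camera it gives the pose at the moment of the call.
- bot.hand_in(): hands the job in; it is judged then, once.
Trained networks look in the newest picture that a camera, given by its name, has taken for a name from the list of things; names that differ only in an ending like _2 or _b are one class to them, and where a whole thing is asked for, a point or a joint stands for the part that bears it (a point fixed in the world has none). Each returns a list of dicts, best first, with "score" (0 to 1); they miss things now and then, are a little off and sometimes report something else, mostly with a low value. They report only what shows in the picture. A call takes as long as a camera call. They do not tell look-alikes from the thing itself.
- bot.boxes_of(name, camera): "at" ([column, row] in pixels, amid what is visible of it).
- bot.trace(name, camera): "mask" (420x560 bool, what is visible of it) and "at" ([column, row] in pixels, amid what is visible of it).
- bot.pinpoint(name, camera): "at" ([column, row] in pixels: a listed point, or the origin of a listed thing).
The state is a dict: "t": time; "q": joint angles; "joint_vel": joint speeds; "joint_torque": joint torques, N m; "eef_pos": TCP position; "tool_rot": TCP orientation; "contact_force": force on the tool from outside, world axes, zero at the start; "torque": the same for the moment, N m; "gripper_width": opening from 0.0 (shut) to 1.0 (fully open); "grasp_force": force on a finger pad.
Only numpy, scipy, OpenCV 4.12 (cv2) and the standard library are available. Lean on these libraries where they do the work, as an engineer would, in place of code of your own. Each camera call takes 0.05 s, during which the arm holds its last target. There are 200 camera calls.

## Working session

There is one attempt and no reset: what is moved stays moved. The work goes in short steps, Python scripts to look and compute and a shell command to move; the robot and the scene stay as the last step left them, time stands still between calls to the robot, and variables do not carry over. Pictures are saved under pics/ and viewed, at most 10 in all, crops included, and the job is handed in when it is done.

```bash
mkdir -p pics
cat > h.py <<'E'
import numpy as np, cv2
from station import bot
def world(cam,px,dep,r=2):
    m=bot.camera_model(cam);K=np.array(m["intrinsics"]);R=np.array(m["R"]);t=np.array(m["t"])
    u,v=px;p=dep[int(v)-r:int(v)+r+1,int(u)-r:int(u)+r+1];p=p[p>0]
    d=np.median(p) if len(p) else np.nan
    return R.T@(d*np.linalg.inv(K)@[u,v,1]-t)
def ray(cam,px,z):
    m=bot.camera_model(cam);K=np.array(m["intrinsics"]);R=np.array(m["R"]);t=np.array(m["t"])
    o=-R.T@t;d=R.T@np.linalg.inv(K)@[px[0],px[1],1];return o+d*(z-o[2])/d[2]
E
python3 - <<'E'
from h import *
np.set_printoptions(precision=4,suppress=True)
o=bot.get_obs();print(o["eef_pos"],o["tool_rot"],o["t"])
for c in ["scene","side"]:
    p,d=bot.read_camera(c);cv2.imwrite(f"pics/{c}0.png",p)
    for n,z in [("fixture",0),("stop",.02),("hinge",.054),("flap",.054),("thumb_rail",.064),("block",.02),("master",.018)]:
        for r in bot.pinpoint(n,c)[:2]:
            print(c,n,r["score"],np.round(r["at"]),ray(c,r["at"],z),world(c,r["at"],d))
E
```

```text
[ 0.3025 -0.6031  0.4037] [-0.0009  0.9731  0.2303 -0.0003] 0.0
scene fixture 0.56 [290. 223.] [0.504  0.0252 0.    ] [0.581  0.0275 0.0573]
scene stop 0.88 [289. 244.] [0.6162 0.027  0.02  ] [0.6452 0.0279 0.0438]
scene stop 0.55 [297. 208.] [0.4614 0.0431 0.02  ] [0.5104 0.0435 0.0538]
scene hinge 0.84 [301. 205.] [0.4966 0.0522 0.054 ] [0.4981 0.0522 0.055 ]
scene flap 0.64 [291. 218.] [0.5533 0.0299 0.054 ] [0.5315 0.0293 0.0382]
scene flap 0.45 [228. 212.] [ 0.5387 -0.1296  0.054 ] [ 0.4839 -0.1409  0.015 ]
scene thumb_rail 0.95 [311. 202.] [0.4975 0.0789 0.064 ] [0.4971 0.0789 0.0638]
scene block 0.69 [335. 183.] [0.3288 0.1491 0.02  ] [0.3135 0.1505 0.0107]
scene block 0.62 [288. 214.] [0.4916 0.0195 0.02  ] [0.529  0.0208 0.0466]
scene master 0.57 [275. 215.] [ 0.4937 -0.0154  0.018 ] [ 0.5129 -0.014   0.0317]
side fixture 0.66 [284. 234.] [0.5031 0.0176 0.    ] [0.4589 0.0714 0.0632]
side stop 0.87 [246. 211.] [0.6122 0.0266 0.02  ] [0.5827 0.0563 0.0544]
side hinge 0.62 [279. 223.] [0.4967 0.0421 0.054 ] [0.4949 0.0442 0.0564]
side flap 0.86 [257. 210.] [0.5651 0.0389 0.054 ] [0.5668 0.0371 0.052 ]
side thumb_rail 0.98 [268. 228.] [0.498 0.077 0.064] [0.5011 0.0735 0.0599]
side thumb_rail 0.7 [284. 236.] [0.455  0.0782 0.064 ] [0.4842 0.0427 0.022 ]
side block 0.84 [227. 312.] [0.438  0.2726 0.02  ] [0.4325 0.2774 0.0288]
side block 0.79 [321. 318.] [0.2901 0.1733 0.02  ] [0.2918 0.1706 0.016 ]
side master 0.45 [295. 219.] [ 0.5048 -0.0241  0.018 ] [0.4843 0.0024 0.0466]
```

View pics/scene0.png

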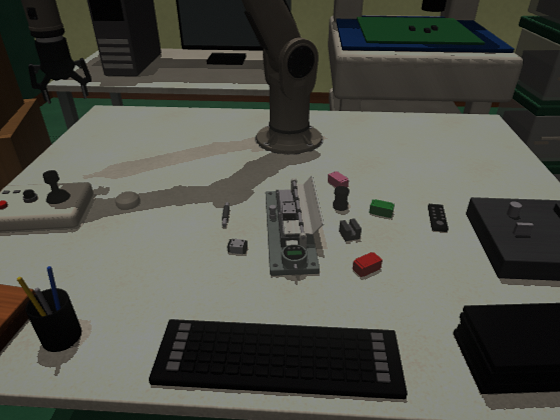

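View pics/side0.png

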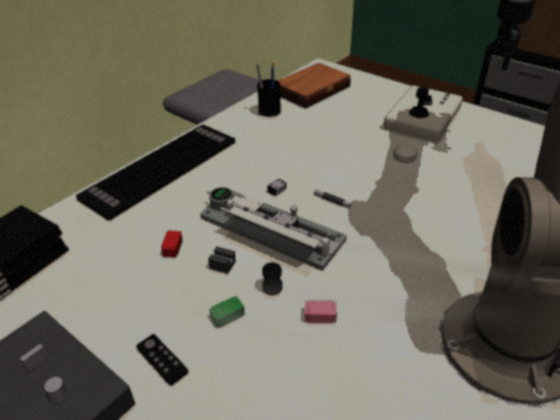

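Scene view: the gauge lies nearly along world x around pixels (290,230), with the stop at world (0.614, 0.027). The rail is on its left (311,205) and the block in the channel at about (290,208). Side view agrees. I'll go above it and look with the wrist camera.

```bash
python3 -m pendant '[[0.06,0,0,0,6.65],[0.06,0,0,0,6.65],[0.06,0,0,0,6.65],[0.06,0,0,0,6.65],[0.06,0.01,-0.039,0,0],[0.06,0.01,-0.039,0,0],[0.06,0.01,-0.039,0,0],[0.06,0.01,-0.039,0,0],[0.06,0.01,-0.039,0,0],[0.06,0.01,-0.039,0,0],[0.06,0.01,-0.039,0,0],[0.06,0.01,-0.039,0,0]]' 
python3 -m pendant '[[0.06,0.01,-0.039,0,0],[0.06,0.01,-0.039,0,0],[0.06,0.01,-0.039,0,0],[0.06,0.01,-0.039,0,0],[0.06,0.01,-0.039,0,0],[0.06,0.01,-0.039,0,0],[0.06,0.01,-0.039,0,0],[0.06,0.01,-0.039,0,0],[0.06,0,0,0,0],[0.06,0,0,0,0]]'
cat > look.py <<'E'
from h import *
import sys
np.set_printoptions(precision=4,suppress=True)
o=bot.get_obs();print(o["t"],o["eef_pos"],o["tool_rot"],o["q"])
c="wrist";p,d=bot.read_camera(c);cv2.imwrite(f"pics/{sys.argv[1]}.png",p);np.save(f"pics/{sys.argv[1]}.npy",d)
for n,z in [("stop",.02),("hinge",.054),("flap",.054),("thumb_rail",.064),("block",.02),("fixture",0),("master",.018)]:
    for r in bot.pinpoint(n,c)[:2]:
        print(n,r["score"],np.round(r["at"]),ray(c,r["at"],z),world(c,r["at"],d))
E
python3 look.py w1
```

```text
t: 1.8
eef_pos: [0.3825, -0.2895, 0.405]
tool_rot: [0.0, 1.0, 0.0, 0.0]
contact_force: [0.0, 0.3, -0.6]
gripper_width: 0.703
grasp_force: 0.0
t: 2.63
eef_pos: [0.4626, 0.0231, 0.405]
tool_rot: [-0.0, 1.0, 0.003, 0.0]
contact_force: [-0.4, -0.7, 0.2]
gripper_width: 0.704
grasp_force: 0.0
2.6333 [0.4626 0.0231 0.405 ] [-0.0003  1.      0.0029  0.0003] [ 0.0964  0.144  -0.3065  2.0251  0.0517  0.9789 -1.8009]
stop 0.91 [268.  25.] [0.6093 0.0292 0.02  ] [0.6014 0.0284 0.0547]
hinge 0.83 [254. 149.] [0.5006 0.0413 0.054 ] [0.5009 0.041  0.0576]
flap 0.95 [268.  69.] [0.5675 0.0278 0.054 ] [0.5675 0.0278 0.0546]
flap 0.37 [326. 138.] [ 0.5104 -0.0234  0.054 ] [ 0.5103 -0.0237  0.0521]
thumb_rail 0.62 [217. 156.] [0.4953 0.0735 0.064 ] [0.4953 0.0736 0.0632]
block 0.69 [280. 144.] [0.5027 0.018  0.02  ] [0.5048 0.0182 0.0481]
block 0.6 [ 54. 198.] [0.4482 0.2514 0.02  ] [0.4499 0.2465 0.0274]
master 0.69 [327. 138.] [ 0.5084 -0.0282  0.018 ] [ 0.5104 -0.0236  0.0515]
```

View pics/w1.png

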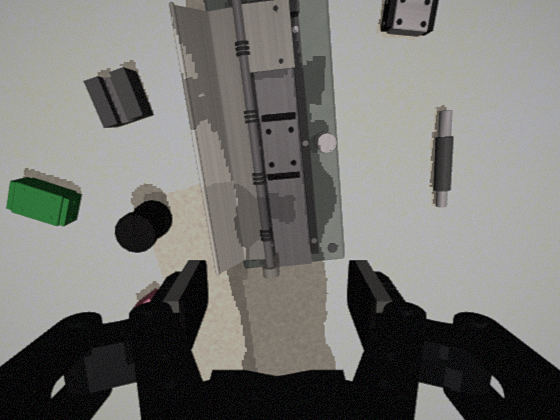

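Wrist view: the rod runs from (238,10) to (268,270) and the flap's front edge is at (272,69). The block spans rows 113–180 around column 281, and the master is at (327,142). I'll get the yaw and the frame from these points.

Run:
```python
from h import *
np.set_printoptions(precision=4,suppress=True)
def pr(n,a,z): p=ray("wrist",a,z);print(n,p);return p
a=pr("rod",(241,25),.058);b=pr("rod",(267,255),.058);print(np.degrees(np.arctan2(*(a-b)[1::-1])))
a=pr("edge",(328,10),.018);b=pr("edge",(343,257),.018);print(np.degrees(np.arctan2(*(a-b)[1::-1])))
a=pr("corner",(343,257),.018)
pr("blkrear",(284,179),.048);pr("blkfront",(279,113),.048);pr("flapfront R",(294,73),.054);pr("flapL",(251,70),.054)
pr("railnear",(218,272),.05);pr("railfar",(173,5),.078)
g=np.load("pics/w1.npy");m=bot.camera_model("wrist");print(-np.array(m["R"]).T@m["t"])
p,d=bot.read_camera("wrist");gray=cv2.cvtColor(p,cv2.COLOR_BGR2GRAY)
c=p[0:290,160:360];cv2.imwrite("pics/w1c.png",cv2.resize(cv2.convertScaleAbs(c,alpha=1.6),None,fx=2.05,fy=2.05))
```

```text
rod [0.601  0.0502 0.058 ]
rod [0.4001 0.0311 0.058 ]
5.436064814325926
edge [ 0.6222 -0.0255  0.018 ]
edge [ 0.3812 -0.0506  0.018 ]
5.942227163317913
corner [ 0.3812 -0.0506  0.018 ]
blkrear [0.4726 0.0146 0.048 ]
blkfront [0.5322 0.0193 0.048 ]
flapfront R [0.5649 0.0065 0.054 ]
flapL [0.5673 0.0431 0.054 ]
railnear [0.3787 0.0808 0.05  ]
railfar [0.6102 0.0991 0.078 ]
[0.5291 0.0211 0.3739]
```

View pics/w1c.png

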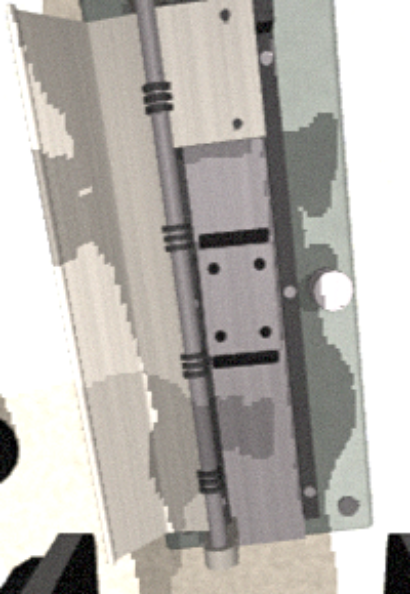

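Yaw is 5.5° and the origin about (0.504, 0.018). The block's rear is at gauge x ≈ -32. I'll put the tool centre at gauge (-55, 28) with a 48 mm opening.

```bash
python3 -m pendant '[[0.048,-0.016,-0.0175,0,-5.2],[0.048,0,0,0.04,0],[0.048,0,0,0.04,0],[0.048,0,0,0.03,0],[0.048,0,0,0,0],[0.048,0,0,0,0]]' 
python3 look.py w2
```

```text
t: 3.58
eef_pos: [0.4459, 0.0379, 0.2942]
tool_rot: [0.0, 0.999, 0.046, -0.002]
contact_force: [-0.0, -0.2, 0.6]
gripper_width: 0.566
grasp_force: 0.0
3.5833 [0.4459 0.0379 0.2942] [ 0.0001  0.999   0.0456 -0.0017] [ 0.0538  0.2807 -0.3184  2.1649  0.1315  0.7171 -1.8322]
hinge 0.83 [272. 137.] [0.5028 0.0476 0.054 ] [0.5031 0.0476 0.0598]
flap 0.74 [312.   8.] [0.5727 0.0322 0.054 ] [0.5715 0.0325 0.0584]
thumb_rail 0.6 [214. 141.] [0.4984 0.0803 0.064 ] [0.4987 0.0796 0.0679]
block 0.85 [314. 133.] [0.5059 0.0201 0.02  ] [0.5069 0.0233 0.0505]
block 0.72 [215. 142.] [0.4942 0.0871 0.02  ] [0.4979 0.0792 0.067 ]
master 0.76 [374. 129.] [ 0.5115 -0.0214  0.018 ] [ 0.5117 -0.0118  0.0532]
```

View pics/w2.png

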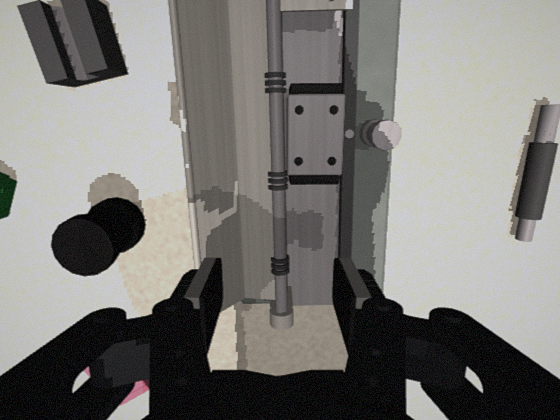

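Wrist view: yaw is nearly aligned. The fingertips sit at (220,258) and (338,258), and the rod passes midway between them at (280,258). The block's rear is at row 181. I'll compute the remaining offsets in the tool frame.

Run:
```python
from h import *
from scipy.spatial.transform import Rotation as Ro
np.set_printoptions(precision=1,suppress=True)
o=bot.get_obs();q=np.array(o["tool_rot"]);R=Ro.from_quat(q[[1,2,3,0]]).as_matrix();T=np.array(o["eef_pos"])
print(T*1000)
def pr(n,a,z): p=R.T@(ray("wrist",a,z)-T)*1000;print(n,p);return p
pr("cam",(280,210),.2)
a=pr("rod",(274,30),.058);b=pr("rod",(282,300),.058);print(np.degrees(np.arctan2(*(a-b)[1::-1])))
a=pr("edgeR",(397,10),.018);b=pr("edgeR",(383,270),.018);print(np.degrees(np.arctan2(*(a-b)[1::-1])))
a=pr("railin R",(343,200),.03)
pr("brearL",(289,182),.048);pr("brearR",(342,183),.048);pr("bfrontR",(343,85),.048);pr("bfrontL",(289,84),.048)
```

```text
[446.6  38.2 295.8]
cam [49.8 -1.  95.9]
rod [111.8  -3.1 238. ]
rod [-49.1   1.6 237.6]
-1.667084756939343
edgeR [131.7  74.2 278. ]
edgeR [-46.2  79.4 277.7]
-1.664937363303577
railin R [ 11.7  43.8 265.8]
brearL [ 27.5   6.  247.8]
brearR [ 26.8  39.2 247.8]
bfrontR [ 84.8  37.  247.9]
bfrontL [ 85.4   5.5 247.9]
```

```bash
python3 -m pendant '[[0.048,0,-0.004,0.022,-1],[0.048,0,0,0.022,0],[0.048,0,0,0.01,0],[0.048,0,0,0.01,0],[0.048,0,0,0.01,0],[0.048,0,0,0,0],[0.048,0,0,0,0]]' 
python3 look.py w3
```

```text
t: 4.57
eef_pos: [0.446, 0.042, 0.2207]
tool_rot: [0.0, 0.999, 0.054, -0.0]
contact_force: [-2.4, -2.5, 2.2]
gripper_width: 0.563
grasp_force: 1.4
4.5667 [0.446  0.042  0.2207] [ 0.0002  0.9985  0.0542 -0.0002] [ 0.0042  0.4147 -0.2806  2.2111  0.2187  0.5414 -1.9042]
hinge 0.86 [288. 150.] [0.5005 0.0451 0.054 ] [0.5009 0.0453 0.0583]
thumb_rail 0.66 [194. 152.] [0.4971 0.0788 0.064 ] [0.4956 0.0815 0.0517]
block 0.87 [336. 144.] [0.503  0.0214 0.02  ] [0.5045 0.0263 0.0482]
master 0.68 [423. 141.] [ 0.5086 -0.0204  0.018 ] [ 0.509  -0.0136  0.0344]
```

View pics/w3.png

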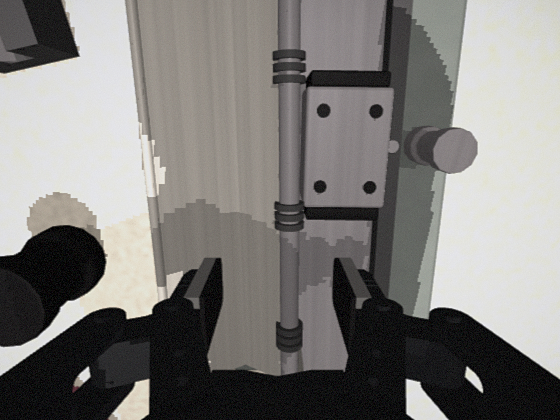

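Wrist view: the rail is partly pressed under the left finger. The right finger is in the channel, behind the block (rear at row 212). I'll press further and check the cover angle from depth.

```bash
python3 -m pendant '[[0.048,0,0,0.008,0],[0.048,0,0,0.009,0],[0.048,0,0,0,0],[0.048,0,0,0,0]]'
cat > ang.py <<'E'
from h import *
from scipy.spatial.transform import Rotation as Ro
np.set_printoptions(precision=4,suppress=True)
o=bot.get_obs();print(o["t"],o["eef_pos"],o["contact_force"])
p,d=bot.read_camera("wrist");cv2.imwrite("pics/a%d.png"%(o["t"]*100),p)
m=bot.camera_model("wrist")
for row in (60,150):
  for col in (180,200,220,240,260):
    print(row,col,world("wrist",(col,row),d,3))
for n,z in [("block",.02),("flap",.084),("stop",.02)]:
    for r in bot.pinpoint(n,"wrist")[:1]: print(n,r["score"],np.round(r["at"]),ray("wrist",r["at"],z),world("wrist",r["at"],d))
E
python3 ang.py
```

```text
t: 5.3
eef_pos: [0.4466, 0.0398, 0.2041]
tool_rot: [0.002, 0.999, 0.053, 0.0]
contact_force: [-0.8, -10.0, 12.5]
gripper_width: 0.561
grasp_force: 6.0
5.3 [0.4466 0.0398 0.2041] [-0.8242 -9.9834 12.53  ]
60 180 [0.5295 0.0857 0.0335]
60 200 [0.5303 0.0784 0.0335]
60 220 [0.5311 0.071  0.0335]
60 240 [0.5319 0.0637 0.0335]
60 260 [0.5312 0.0558 0.0441]
150 180 [0.4967 0.0847 0.0336]
150 200 [0.4975 0.0769 0.0335]
150 220 [0.4983 0.069  0.0336]
150 240 [0.4991 0.0612 0.0336]
150 260 [0.5008 0.053  0.0423]
block 0.73 [332. 148.] [0.5027 0.0228 0.02  ] [0.5047 0.0275 0.0483]
```

```bash
ls pics; python3 -c "
import cv2;p=cv2.imread('pics/a530.png');cv2.imwrite('pics/a530c.png',cv2.resize(cv2.convertScaleAbs(p[200:420,100:460],alpha=2.),None,fx=2,fy=2))"
```

```text
a530.png
scene0.png
side0.png
w1.npy
w1.png
w1c.png
w2.npy
w2.png
w3.npy
w3.png
```

View pics/a530c.png

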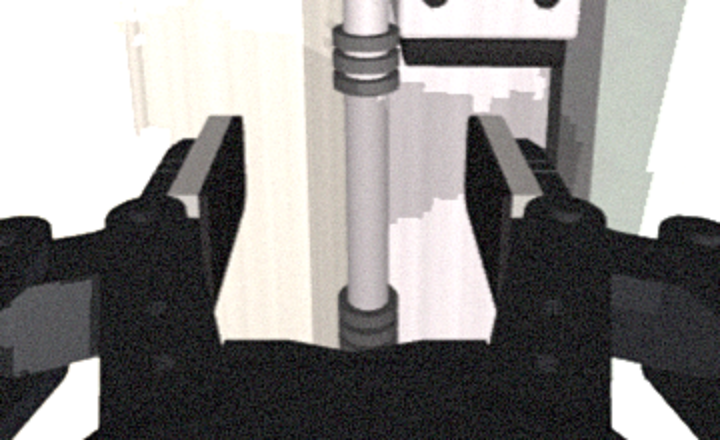

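The rail is level at z = 33.5 mm, so the cover is at about 0.9. Both fingers look well placed. I'll ease up 2 mm and push.

```bash
python3 -m pendant '[[0.048,0.006,0,-0.002,0],[0.048,0.008,0,0,0],[0.048,0.008,0,0,0],[0.048,0.008,0,0,0],[0.048,0.008,0,0,0],[0.048,0.008,0,0,0],[0.048,0.008,0,0,0],[0.048,0.008,0,0,0],[0.048,0.006,0,0,0],[0.048,0.004,0,0,0],[0.048,0,0,0,0]]' 
python3 ang.py
```

```text
t: 6.42
eef_pos: [0.5176, 0.0502, 0.2055]
tool_rot: [-0.0, 0.999, 0.054, -0.0]
contact_force: [-2.6, 0.3, 2.3]
gripper_width: 0.561
grasp_force: 2.4
6.4167 [0.5176 0.0502 0.2055] [-2.6464  0.3218  2.3121]
60 180 [0.6002 0.0968 0.0351]
60 200 [0.601  0.0895 0.0351]
60 220 [0.6018 0.0822 0.0347]
60 240 [0.6027 0.0749 0.0343]
60 260 [0.6027 0.0672 0.04  ]
150 180 [0.5674 0.0957 0.0353]
150 200 [0.5682 0.0879 0.035 ]
150 220 [0.569  0.0802 0.0345]
150 240 [0.5698 0.0723 0.0342]
150 260 [0.571  0.0643 0.0382]
flap 0.76 [337. 181.] [0.5694 0.0418 0.084 ] [0.5674 0.0394 0.0714]
```

```bash
python3 -m pendant '[[0.048,0.006,0,0,0],[0.048,0.006,0,0,0],[0.048,0.004,0,0,0],[0.048,0.002,0,0,0],[0.048,0,0,0,0]]'; python3 -m pendant '[[0.048,0.002,0,0,0],[0.048,0.002,0,0,0]]';python3 -m pendant '[[0.048,0.002,0,0,0],[0.048,0,0,0,0]]'
```

```text
t: 7.03
eef_pos: [0.5353, 0.0518, 0.2056]
tool_rot: [0.0, 0.999, 0.054, -0.0]
contact_force: [-4.0, -0.6, 3.3]
gripper_width: 0.565
grasp_force: 2.5
t: 7.2
eef_pos: [0.5383, 0.0521, 0.2056]
tool_rot: [0.0, 0.999, 0.054, -0.001]
contact_force: [-7.7, -1.0, 7.6]
gripper_width: 0.561
grasp_force: 4.2
t: 7.37
eef_pos: [0.5398, 0.0522, 0.2055]
tool_rot: [0.001, 0.999, 0.054, -0.002]
contact_force: [-8.7, -1.4, 9.1]
gripper_width: 0.56
grasp_force: 6.1
```

```bash
python3 -m pendant '[[0.048,0.002,0,0,0],[0.048,0.002,0,0,0],[0.048,0,0,0,0]]'; python3 look.py w4
```

```text
t: 7.62
eef_pos: [0.5412, 0.0522, 0.2047]
tool_rot: [0.001, 0.999, 0.054, -0.006]
contact_force: [-18.3, -2.2, 16.8]
gripper_width: 0.559
grasp_force: 10.5
7.6167 [0.5412 0.0522 0.2047] [ 0.0014  0.9985  0.0536 -0.006 ] [-0.0068  0.5551 -0.2588  1.9961  0.2318  0.6307 -1.8816]
hinge 0.74 [285. 384.] [0.5006 0.0457 0.054 ] [0.5504 0.0527 0.1095]
hinge 0.39 [220. 356.] [0.5116 0.0732 0.054 ] [0.4953 0.0753 0.0338]
flap 0.7 [329. 251.] [0.5608 0.0364 0.054 ] [0.5675 0.0399 0.0712]
thumb_rail 0.79 [219. 356.] [0.5196 0.0725 0.064 ] [0.4953 0.0757 0.0338]
block 0.5 [327. 315.] [0.5138 0.0255 0.02  ] [0.5138 0.0255 0.02  ]
fixture 0.61 [326. 314.] [0.5023 0.0213 0.    ] [0.5145 0.0259 0.02  ]
```

View pics/w4.png

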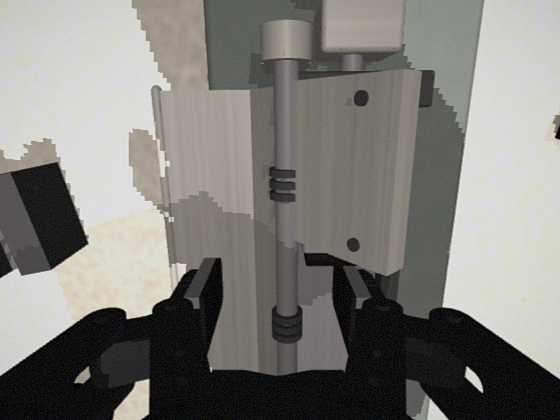

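Wrist view: the cover is raised, and the block's black rear cap lies just ahead of the right fingertip at (330,258). Motion has stalled with force rising to 18 N at tool gauge x ≈ 40, so the block is against the stop. I'll back off slightly, then rise.

```bash
python3 -m pendant '[[0.048,-0.004,0,0,0],[0.048,-0.004,0,0,0],[0.048,-0.002,0,-0.005,0],[0.048,0,0,-0.008,0],[0.048,0,0,-0.008,0],[0.048,0,0,-0.01,0],[0.048,0,0,-0.015,0],[0.048,0,0,-0.03,0],[0.048,0,0,-0.04,0],[0.048,-0.02,0,-0.03,0],[0.048,-0.04,0,0,0],[0.048,-0.02,0,0,0]]'; python3 -m pendant '[[0.048,0,0,0,0],[0.048,0,0,0,0],[0.048,0,0,0,0]]'; python3 look.py w5
```

```text
t: 9.02
eef_pos: [0.4536, 0.043, 0.3539]
tool_rot: [0.0, 0.999, 0.054, 0.001]
contact_force: [-1.4, -0.4, -0.5]
gripper_width: 0.563
grasp_force: 0.0
t: 9.27
eef_pos: [0.4565, 0.0432, 0.3524]
tool_rot: [-0.0, 0.999, 0.054, 0.001]
contact_force: [-0.6, 0.8, -1.1]
gripper_width: 0.559
grasp_force: 0.0
9.2667 [0.4565 0.0432 0.3524] [-0.      0.9985  0.0542  0.0008] [ 0.0752  0.2071 -0.3426  2.0905  0.092   0.8561 -1.7831]
hinge 0.97 [282. 149.] [0.5003 0.046  0.054 ] [0.5005 0.046  0.0568]
flap 0.78 [313.  54.] [0.568  0.0315 0.054 ] [0.5675 0.0317 0.0574]
block 0.88 [309.  41.] [0.5821 0.0336 0.02  ] [0.5747 0.0359 0.0574]
block 0.74 [151. 330.] [0.3084 0.1536 0.02  ] [0.4587 0.0825 0.2306]
fixture 0.94 [309. 144.] [0.5022 0.0207 0.    ] [0.5034 0.0226 0.0191]
master 0.92 [359. 141.] [ 0.5098 -0.019   0.018 ] [ 0.5104 -0.0157  0.0322]
master 0.22 [150. 217.] [0.4237 0.1566 0.018 ] [0.4333 0.1465 0.0472]
```

View pics/w5.png

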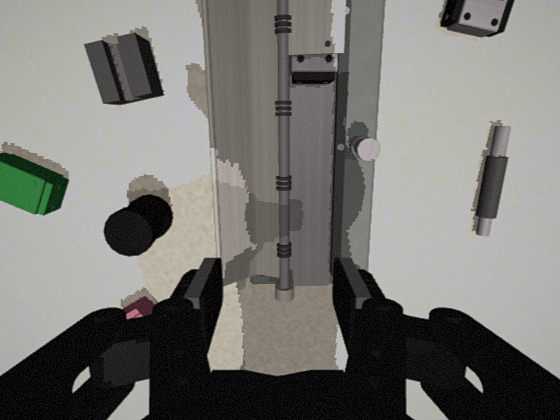

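Run:
```python
from h import *
p,d=bot.read_camera("wrist")
print(p[40:95,306].mean(1).round())
for r in (52,54,73,83): print(r,ray("wrist",(313,r),.056 if r<60 else .047))
h=ray("wrist",(313,144),.02)
for c in (292,300,310,320,328): print(world("wrist",(c,46),d,1))
q,e=bot.read_camera("side");cv2.imwrite("pics/side9.png",cv2.resize(q[170:280,180:370],None,fx=4,fy=4,interpolation=cv2.INTER_CUBIC))
```

```text
[122. 121. 127. 124. 123. 120. 125. 127. 121. 127. 125. 121.  93.  85.
  90.  86.  90. 118. 116. 120. 115. 118. 118. 115. 115. 118. 116. 116.
 112.  85.  33.  22.  22.  29.  25.  19.  26.  24.   8.   0.   9.  15.
  52.  84.  89. 113. 119. 113. 111. 112. 111. 115. 113. 114. 115.]
52 [0.56811493 0.03189627 0.056     ]
54 [0.56684541 0.03172393 0.056     ]
73 [0.55569349 0.0293122  0.047     ]
83 [0.54889366 0.02838908 0.047     ]
[0.57038837 0.04685174 0.05573082]
[0.57067707 0.0414111  0.05741213]
[0.57113157 0.03467103 0.05895162]
[0.57167761 0.02796155 0.05995908]
[0.57208293 0.02264792 0.06090905]
```

View pics/side9.png

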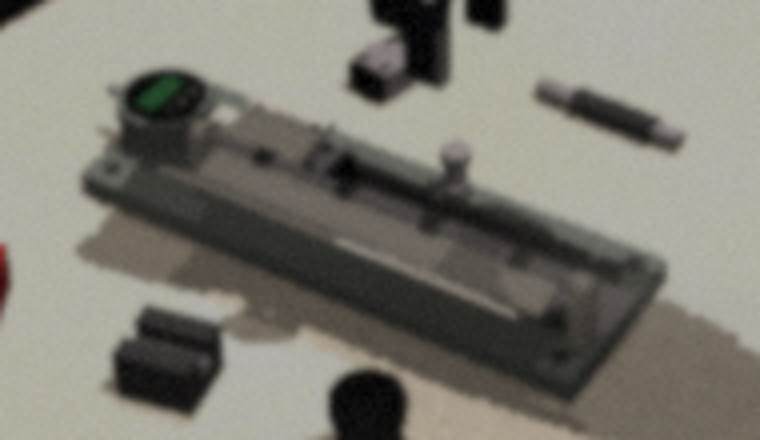

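The flap slopes at about 0.2, so it rests on the block. The block's rear is about 16 mm before the flap edge, so it is home. The bystanders are undisturbed.

```bash
python3 -c "
from station import bot;print(bot.hand_in())"
```

```text
the job is handed in; nothing more can be done
None
```

The job is handed in: the block is home against the stop, the cover has closed onto it (about 0.2 rad, as expected), and the gripper is clear. It took about 9.4 s of the 38 s allowed.

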